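# Hang the menu board on both hooks

## Task

Lift the menu board out of its wooden rest and hang it on the grey stand, with both hooks right home in the notches under its top bar. Feel your way, gently, since the hooks may have been shifted sideways, keep hold until both ends are fully down, then let go; disturb nothing else on the table.

Things in the scene. Friction and masses are not known exactly. Their poses are not given: they have to be found in the camera images.
- board: Blank menu board: upright wooden frame round a dark slate, 240 mm wide (its y), 14 mm thick (x), 200 mm tall (z), 0.35 to 0.7 kg, same front and back. Origin: centre of its underside. Framed slate 0 to 89 mm up; open gap 89 to 122 mm, clear for 106 mm either side of the middle; top bar 122 to 150 mm; grip tab above that.
- tab (a point): Middle of the board's grip tab, 175 mm above its underside. Tab 60 mm wide (y), 14 mm thick (x), 150 to 200 mm above the underside; pinch it across its thickness from above.
- notch_left (a point): Middle of the roof of one notch, 62 mm from the board's middle (its +y), 134 mm above the board's underside. The notch is cut in the underside of the top bar, right through its thickness: 11.5 mm wide, 12 mm high.
- notch_right (a point): The same for the other notch, 62 mm from the board's middle (its -y).
- rest: Fixed dark wooden rest, 100 x 270 mm (x, y), in which the board stands at the start, axes parallel. Origin: centre of its underside. Groove along y, 18 mm wide, floor 12 mm and ledges 40 mm above the table.
- stand: Fixed grey stand, origin on the table, x away from the hook side, y along its width. Base plate 300 mm wide, 12 mm thick, from x -55 to +60 mm. Crossbar on two posts: 300 mm long, front face at x +4 mm, top 166 mm up. On its front a brass strip 200 mm long (face at x -4 mm) carries two brass hooks pointing to -x, 124 mm apart (centres).
- saddle (a point): Point on the stand (not on the strip) in its middle, x -17 mm, 165 mm up: level with the flat tops of both hook arms, midway between strip face and hook tips; stand's axes. Hook arms: 8 mm wide, 10 mm high, clear for 26 mm from the strip face to an upturned tip 6 mm thick ending 10 mm above the arm top, at x -36 mm.
- strip_rest (a point): Middle of the crossbar's front face (on the stand), 154 mm up. The strip with both hooks is set up to 18 mm to either side of it along y, differently each time and not measured: see it roughly from above, or feel it. The board's bar rides 12 mm too high on the arms until its notches come over them. A push under 40 N does not shift the strip.
- tumbler: Clear tumbler, 74 mm across, 90 mm tall; origin: centre of its underside.
- side_plate: Terracotta side plate, 120 mm across, 18 mm high; origin: centre of its underside.
- menu_book: Closed dark red menu book, 110 x 150 x 16 mm; origin: centre of its underside.
- coasters: Stack of cork coasters, 92 mm across, 24 mm high; origin: centre of its underside.
- shaker: Steel shaker, 86 mm across, 190 mm tall; origin: centre of its underside.
- coupe: Stemmed glass, 94 mm across, 135 mm tall; origin: centre of its underside.
There are look-alikes about, which are no part of the job. Of the things shaped like the board, the wooden one is meant.

How it is judged:
By the outcome, as a careful person would: the job done as asked, in the order asked, and still so for the second after the job is handed in, with the robot touching nothing.
It also fails if it takes over 72 s, if anything falls off the work surface, if the arm or the gripper's body presses on something with over 40 N, if the wrist force passes 120 N, or if a joint passes its speed limit or range.

## Robot

A 6-joint arm with a two-finger parallel gripper is mounted at the origin on the work surface. World frame = base frame: x ahead of the robot, y to its left, z up, the work surface at z = 0. Lengths are in m, angles in degrees, forces in N, time in s.
With the tool pointing down it reaches from about 0.4 to 0.825 m from the base axis. Payload 7 kg.
Tool frame: the origin (TCP) lies midway between the tips of the shut fingers; the grasp point (between the pads) lies 19 mm behind it; z points along the fingers, y is the direction in which the jaws open and shut (so a half turn about z gives the same grasp; the last joint's range is limited). The gripper opens to 88 mm and grips with 3 to 60 N. Pads are 19 mm wide; open, the fingers measure 130 mm over their backs; the gripper's body (78 mm by 193 mm) begins 47 mm behind the grasp point.
Start: joints at [-54.597, 20.546, 0.682, 0, -70.136, -16.507], TCP at [0.219, -0.639, 0.227] pointing down, gripper open.
Joint ranges: [-176.03, 176.03], [-82.01, 121.73], [-58.28, 71.71], [-173.87, 95.51], [-174.79, -0.11], [-173.66, 173.66]. Speed limits (degrees/s): [136.94, 136.94, 172.46, 180, 180, 180].

## Interface

Orientations are given as [roll, pitch, yaw] about the fixed x, y, z axes, in that order (R = Rz(yaw) Ry(pitch) Rx(roll)).
In Python, from plant import sensors, cams, job gives the robot as it stands.
- The arm moves only by the tool move_arm, never from a script. Its argument "commands" is a list of rows, each a list of 7 numbers: the finger opening in cm, from 0 to 8.76, then the shift along the tool's x, y, z in cm, then the turn, a rotation vector about the tool's x, y, z in rad. In form: [[hand, x, y, z, wx, wy, wz], ...]. A call has exactly 8 rows; each row is the pose to reach, as a shift and turn from the pose commanded when the call began, along the tool's axes at that moment; what a row does not reach only later rows make up. A row lasts 1/8 s, in which the tool goes at most 62.5 mm and 10.7 degrees, less where a joint would pass 70% of its speed; a pose out of reach is approached as far as the arm can. A call with a gripper value outside its range is refused whole. The fingers move at their own pace and stop on an object; the grip force is fixed at half the most. Time passes only in rows, so rows that repeat a pose let the fingers close, or fill a call up. It gives the time, the measured TCP pose, the force and the opening at its end, in the units of the state.
- sensors.get_obs(): the state, without advancing time (a new reading comes with each control period).
- cams.snapshot(name): name is "side" or "top" or "wrist"; returns a dict with "frame" (420x560x3 uint8, red, green, blue), "camera_matrix" (3x3 intrinsics, pixels), "R" (3x3) and "t" (3): a world point X has camera coordinates R X + t. Camera axes: x right, y down, z forward; pixel columns grow to the right and rows downward; lengths in m; the calibration is good to about 2 mm. The wrist camera is an equidistant fisheye: a pixel r from the principal point sees the ray r / f radians off the axis. A picture is of the moment at which its call begins. There is no depth.
- job.close_job(): hands the job in, once; it reports no verdict.
The state is a dict: "clock": time; "joint_pos": joint angles; "qvel": joint speeds; "tau": joint torques, N m; "tool_pos": TCP position; "orientation": TCP orientation; "force": force on the tool from outside, world axes, zero at the start; "moment": the same for the moment, N m; "opening": finger opening in m.
Only numpy, scipy, OpenCV 4.12 (cv2) and the standard library are available. Lean on these libraries where they do the work, as an engineer would, in place of code of your own. Each camera call takes 0.05 s, during which the arm holds its last target.

## Working session

There is one attempt and no reset: what is moved stays moved. The work goes in short steps, Python scripts to look and compute and a tool call to move; the robot and the scene stay as the last step left them, time stands still between calls to the robot, and variables do not carry over. Pictures are saved under pics/ and viewed, and the job is handed in when it is done.

Besides the shell and the picture viewer there is one more tool, called as a command line: name --pt "numbers of a row" for each row, then --argument value for the rest. move_arm: Moves the arm, as the interface text tells. Its arguments: {"type":"object","properties":{"commands":{"type":"array"}},"required":["commands"]}

```bash
ls; mkdir -p pics
python3 - <<'E'
from plant import sensors,cams,job
import cv2,pickle
print(sensors.get_obs())
d={}
for n in ["side","top","wrist"]:
    s=cams.snapshot(n); d[n]=s
    cv2.imwrite(f"pics/{n}0.png",s["frame"][:,:,::-1])
    print(n,s["camera_matrix"],s["R"],s["t"])
pickle.dump(d,open("s0.pkl","wb"))
E
```

```text
pics
{'clock': 0.0, 'joint_pos': array([-5.45948411e+01,  2.05914649e+01,  6.32095255e-01, -1.99902133e-02,
       -7.01365296e+01, -1.65067636e+01]), 'qvel': array([ 0.0492657 ,  0.03219084,  0.05998931, -0.05397647, -0.04900433,
       -0.02873069]), 'tau': array([-9.04949720e-04, -5.82715881e+01,  2.93052399e+01,  6.99751943e+00,
        6.87812339e-03, -1.35793598e-04]), 'tool_pos': array([ 0.21842795, -0.63814331,  0.22561002]), 'orientation': array([ 1.79902713e+02, -9.23292248e-03, -1.61108405e+02]), 'force': array([ 0.17511389,  0.14354727, -0.35210906]), 'moment': array([0.04755011, 0.01469121, 0.02723279]), 'opening': 0.08774019712537652}
side [[469.33265668   0.         278.33738551]
 [  0.         469.33265668 206.71849213]
 [  0.           0.           1.        ]] [[-0.75980883 -0.64999463  0.01405427]
 [-0.37557655  0.42117845 -0.825561  ]
 [ 0.53069086 -0.632547   -0.56413784]] [0.33076038 0.34396439 1.26000768]
top [[467.10298799   0.         277.30407912]
 [  0.         467.10298799 207.11460177]
 [  0.           0.           1.        ]] [[-0.01712888 -0.99974531  0.0146938 ]
 [-0.99131715  0.01506459 -0.13062685]
 [ 0.13037223 -0.01680371 -0.99132271]] [-0.11632165  0.53625888  1.59990966]
wrist [[325.1922621    0.         276.47637073]
 [  0.         325.1922621  212.17305533]
 [  0.           0.           1.        ]] [[-0.32446891  0.94589354  0.00230921]
 [ 0.90124873  0.30841142  0.30435691]
 [ 0.28717705  0.10083553 -0.95255527]] [ 0.67373724 -0.03947728  0.39225611]
```

View pics/side0.png

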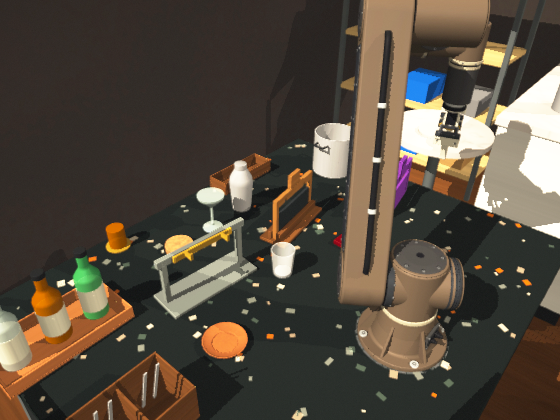

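View pics/top0.png

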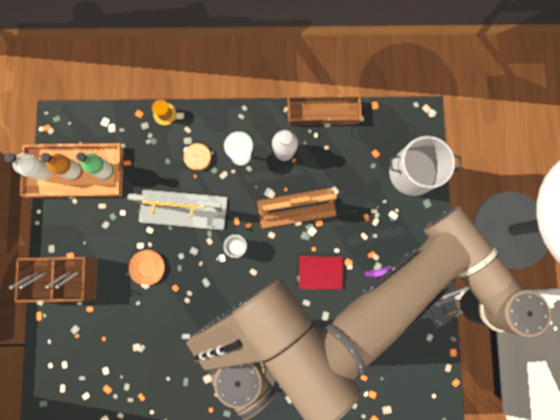

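View pics/wrist0.png

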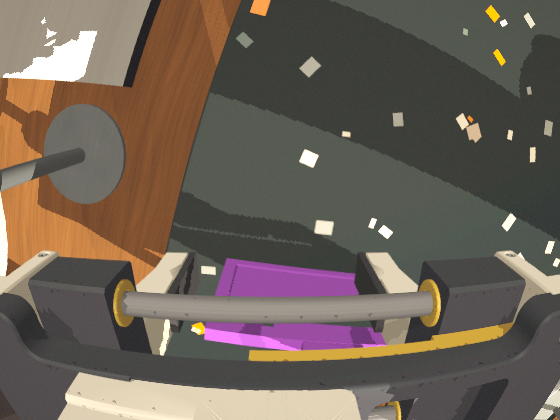

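The side view shows the wooden board in its rest (295,205), the grey stand with brass hooks (205,260), and a purple look-alike behind the arm (402,180). The top view shows the board at (297,203), the stand at (180,208) and the purple one at (376,271). The wooden board fits the description, and I'll confirm it in an enlarged crop.

```bash
cat > h.py <<'E'
import numpy as np,cv2,pickle
def ray(s,u,v):
    K=s["camera_matrix"];R=np.array(s["R"]);t=np.array(s["t"])
    d=R.T@np.array([(u-K[0,2])/K[0,0],(v-K[1,2])/K[1,1],1.]); return -R.T@t,d/np.linalg.norm(d)
def wray(s,u,v):
    K=s["camera_matrix"];R=np.array(s["R"]);t=np.array(s["t"])
    a=np.array([u-K[0,2],v-K[1,2]])/K[0,0];th=np.hypot(*a)
    d=np.r_[np.sin(th)*a/max(th,1e-9),np.cos(th)]; return -R.T@t,R.T@d
def plane(s,u,v,z,f=ray):
    c,d=f(s,u,v); return c+d*(z-c[2])/d[2]
def tri(*rs):
    A=0;b=0
    for c,d in rs:
        P=np.eye(3)-np.outer(d,d);A=A+P;b=b+P@c
    x=np.linalg.solve(A,b); return x,[np.linalg.norm((np.eye(3)-np.outer(d,d))@(x-c)) for c,d in rs]
def crop(s,x0,y0,x1,y1,k,name):
    im=s["frame"][y0:y1,x0:x1,::-1]
    cv2.imwrite(name,cv2.resize(im,None,fx=k,fy=k,interpolation=cv2.INTER_CUBIC))
def proj(s,X,fish=False):
    p=np.array(s["R"])@np.array(X)+np.array(s["t"]);K=s["camera_matrix"]
    if fish:
        r=np.hypot(p[0],p[1]);th=np.arctan2(r,p[2]);return K[0,2]+K[0,0]*th*p[0]/r,K[1,2]+K[0,0]*th*p[1]/r
    return K[0,0]*p[0]/p[2]+K[0,2],K[1,1]*p[1]/p[2]+K[1,2]
E
python3 - <<'E'
from h import *
d=pickle.load(open("s0.pkl","rb"))
crop(d["side"],145,150,345,320,4,"pics/sc.png")
crop(d["top"],120,170,360,250,3,"pics/tc.png")
E
```

```text
(no output)
```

View pics/sc.png

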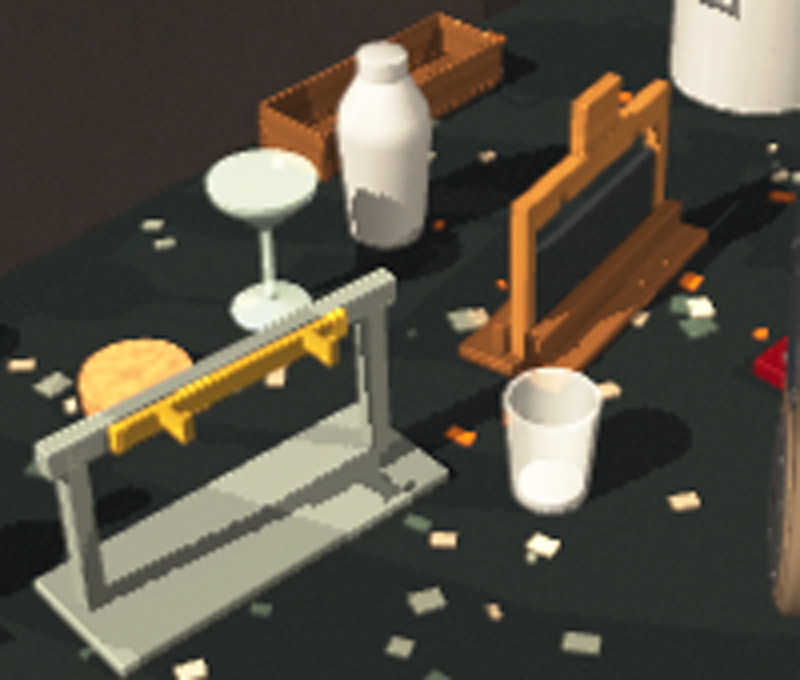

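View pics/tc.png

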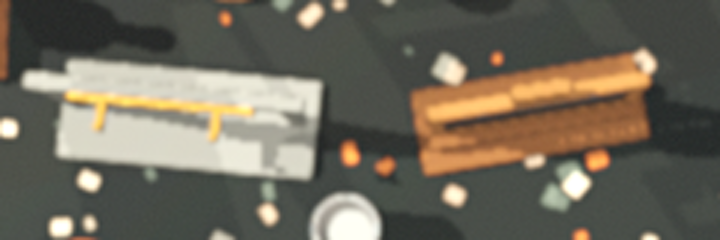

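Run:
```python
from h import *
d=pickle.load(open("s0.pkl","rb"));T=d["top"];S=d["side"]
t=lambda u,v:(120+u/3,170+v/3); s=lambda u,v:(145+u/4,150+v/4)
def P(n,uv,z): x=plane(T,*t(*uv),z);print(n,np.round(x,4))
def Ps(n,uv,z): x=plane(S,*s(*uv),z);print(n,'side',np.round(x,4))
def TR(n,a,b): x,e=tri(ray(T,*t(*a)),ray(S,*s(*b)));print(n,'tri',np.round(x,4),np.round(e,4))
TR("tab mid top",(542,90),(598,84))
TR("bar left end",(430,117),(517,200))
TR("crossbar left end top",(22,75),(40,445))
TR("plate nr",(310,180),(125,675))
TR("hookL tip",(98,130),(185,435)) 
TR("hookR tip",(215,138),(325,360))
for n,uv in dict(fl=(57,157),fr=(310,180),br=(322,82)).items(): P("plate "+n,uv,.012)
for n,uv in dict(nl=(125,670),nr=(448,470),fl=(37,582)).items(): Ps("plate "+n,uv,.012)
P("crossL",(22,80),.166);Ps("crossL",(40,445),.166);Ps("crossR",(390,273),.166)
P("stripL",(68,97),.166);P("stripR",(252,110),.166);P("hookL",(98,130),.175);P("hookR",(215,138),.175)
P("tab",(542,90),.212);Ps("tab",(598,84),.212)
P("barL",(430,117),.162);Ps("barR",(668,85),.162);Ps("barL",(517,200),.162)
for uv in [(412,92),(425,176),(650,138),(637,55)]: P("rest",uv,.04)
P("tumbler",(345,215),.09);
for n,uv in dict(coupe=(239,148),shaker=(285,145),coast=(197,157),plate=(147,268)).items():
  for z in (.02,.15): print(n,z,plane(T,*uv,z)[:2])
```

```text
tab mid top tri [ 0.5332 -0.1942  0.217 ] [0.0017 0.0017]
bar left end tri [ 0.5147 -0.0754  0.1691] [0.004 0.004]
crossbar left end top tri [0.5624 0.3572 0.1692] [0.0012 0.0012]
plate nr tri [ 0.5564  0.18   -0.1901] [0.1224 0.1224]
hookL tip tri [0.5051 0.2795 0.1597] [0.0016 0.0016]
hookR tip tri [0.4963 0.156  0.1549] [0.003 0.003]
plate fl [0.4908 0.3629 0.012 ]
plate fr [0.459  0.0663 0.012 ]
plate br [0.5753 0.0518 0.012 ]
plate nl side [0.4913 0.3643 0.012 ]
plate nr side [0.4641 0.0685 0.012 ]
plate fl side [0.6042 0.3524 0.012 ]
crossL [0.5584 0.3589 0.166 ]
crossL side [0.5645 0.3546 0.166 ]
crossR side [0.5275 0.0612 0.166 ]
stripL [0.5393 0.3094 0.166 ]
stripR [0.5222 0.1128 0.166 ]
hookL [0.5021 0.2746 0.175 ]
hookR [0.4916 0.1507 0.175 ]
tab [ 0.5325 -0.1955  0.212 ]
tab side [ 0.5401 -0.2002  0.212 ]
barL [ 0.5123 -0.0777  0.162 ]
barR side [ 0.5463 -0.3087  0.162 ]
barL side [ 0.5253 -0.0816  0.162 ]
rest [ 0.5576 -0.0554  0.04  ]
rest [ 0.4592 -0.0693  0.04  ]
rest [ 0.4993 -0.3316  0.04  ]
rest [ 0.5975 -0.3197  0.04  ]
tumbler [0.4127 0.0196 0.09  ]
coupe 0.02 [0.75268168 0.00868912]
coupe 0.15 [7.18418842e-01 2.61410091e-04]
shaker 0.02 [ 0.7615668  -0.15682499]
shaker 0.15 [ 0.7265987  -0.15211494]
coast 0.02 [0.72163903 0.15901395]
coast 0.15 [0.68984022 0.13865414]
plate 0.02 [0.3306279  0.32965568]
plate 0.15 [0.32986577 0.2957511 ]
```

```bash
cat >> h.py <<'E'
from scipy.spatial.transform import Rotation as Ro
def shift(o,tgt,yaw):
    R=Ro.from_euler("xyz",o["orientation"],degrees=True)
    G=Ro.from_euler("xyz",[180,0,yaw],degrees=True)
    print("shift cm",np.round(R.inv().apply(np.array(tgt)-o["tool_pos"])*100,2),"turn",np.round((R.inv()*G).as_rotvec(),4))
E
python3 - <<'E'
from h import *
from plant import sensors
d=pickle.load(open("s0.pkl","rb"));W=d["wrist"]
print("cam pos",-np.array(W["R"]).T@W["t"])
o=sensors.get_obs()
shift(o,[0.51,-0.33,0.36],-81.3)
E
```

```text
cam pos [ 0.14153868 -0.66466181  0.38410501]
shift cm [-37.56  19.75 -13.4 ] turn [ 1.1000e-03  8.0000e-04 -1.3929e+00]
```

move_arm --pt "8.7 -2 1 -5 0 0 -0.17" --pt "8.7 -6 3 -10 0 0 -0.35" --pt "8.7 -11 6 -13 0 0 -0.52" --pt "8.7 -16.5 9 -13.4 0 0 -0.7" --pt "8.7 -22 12 -13.4 0 0 -0.87" --pt "8.7 -27.5 15 -13.4 0 0 -1.05" --pt "8.7 -33 17.5 -13.4 0 0 -1.22" --pt "8.7 -37.5 19.75 -13.4 0 0 -1.393"

```text
clock: 1.15
tool_pos: [0.5106, -0.3284, 0.3605]
orientation: [-180.0, 0.0, -80.9]
force: [0.8, -0.5, -0.1]
opening: 0.0871
```

Run:
```python
from h import *
from plant import sensors,cams
o=sensors.get_obs();print(o["tool_pos"],o["orientation"],o["joint_pos"])
s=cams.snapshot("wrist");pickle.dump(s,open("w1.pkl","wb"));cv2.imwrite("pics/w1.png",s["frame"][:,:,::-1])
shift(o,[0.50,-0.02,0.40],-92)
```

```text
[ 0.51064251 -0.32836593  0.36046578] [-1.79998924e+02  1.08560430e-02 -8.09298654e+01] [-1.43330375e+01  1.10441385e+01  4.76354468e+00 -1.04531340e-02
 -8.37227305e+01  2.34043153e+01]
shift cm [-30.62  -3.81  -3.95] turn [-0.      0.0002  0.1932]
```

View pics/w1.png

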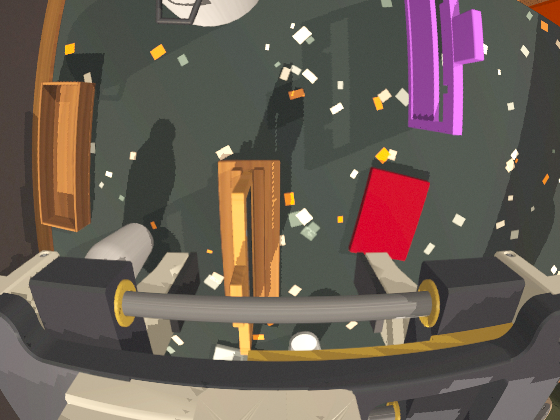

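The wrist view shows the board in its rest: the near bar end is at (237,165), and the tab runs down the column at x≈240 behind the finger rod. The image's up direction is world -y. Next I'll take a second view from further +y, on the way to looking at the stand.

move_arm --pt "8.7 -5 -0.6 -0.7 0 0 0.03" --pt "8.7 -10 -1.2 -1.3 0 0 0.06" --pt "8.7 -15 -1.9 -2 0 0 0.1" --pt "8.7 -20 -2.5 -2.6 0 0 0.13" --pt "8.7 -25 -3.1 -3.3 0 0 0.16" --pt "8.7 -28 -3.5 -3.7 0 0 0.18" --pt "8.7 -30.6 -3.8 -3.95 0 0 0.19" --pt "8.7 -30.6 -3.8 -3.95 0 0 0.19"

```text
clock: 2.2
tool_pos: [0.5005, -0.0207, 0.4001]
orientation: [-180.0, 0.0, -92.1]
force: [-0.0, -0.5, -0.4]
opening: 0.087
```

Run:
```python
from h import *
from plant import sensors,cams
o=sensors.get_obs();print(o["tool_pos"],o["orientation"],o["joint_pos"])
s=cams.snapshot("wrist");pickle.dump(s,open("w2.pkl","wb"));cv2.imwrite("pics/w2.png",s["frame"][:,:,::-1])
shift(o,[0.50,0.28,0.40],-95.7)
```

```text
[ 0.50048972 -0.02071235  0.4001207 ] [-1.79994836e+02  1.97033503e-02 -9.20561946e+01] [ 2.01301415e+01 -3.41650036e-02 -2.77686643e+00 -1.63134354e-02
 -8.72450769e+01 -2.21855547e+01]
shift cm [-3.005e+01  1.130e+00  2.000e-02] turn [-0.0001  0.0003  0.0636]
```

View pics/w2.png

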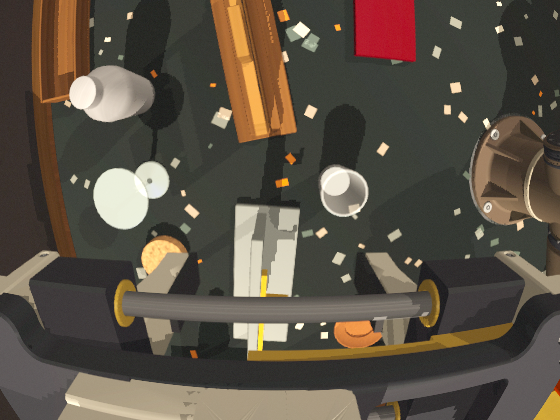

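move_arm --pt "8.7 -5 0.2 0 0 0 0.01" --pt "8.7 -10 0.4 0 0 0 0.02" --pt "8.7 -15 0.6 0 0 0 0.03" --pt "8.7 -20 0.8 0 0 0 0.04" --pt "8.7 -25 1 0 0 0 0.05" --pt "8.7 -28 1.1 0 0 0 0.06" --pt "8.7 -30 1.1 0 0 0 0.064" --pt "8.7 -30 1.1 0 0 0 0.064"

```text
clock: 3.25
tool_pos: [0.5013, 0.2784, 0.3993]
orientation: [180.0, -0.1, -95.8]
force: [-0.8, -1.4, -0.3]
opening: 0.0867
```

Run:
```python
from h import *
from plant import sensors,cams
o=sensors.get_obs();print(o["tool_pos"],o["orientation"],o["joint_pos"])
s=cams.snapshot("wrist");pickle.dump(s,open("w3.pkl","wb"));cv2.imwrite("pics/w3.png",s["frame"][:,:,::-1])
crop(s,180,40,340,260,2,"pics/w3c.png")
w1=pickle.load(open("w1.pkl","rb"));crop(w1,190,140,310,300,4,"pics/w1c.png")
w2=pickle.load(open("w2.pkl","rb"));crop(w2,180,0,320,150,4,"pics/w2c.png")
t=cams.snapshot("top");pickle.dump(t,open("t3.pkl","wb"))
```

```text
[0.50129613 0.27841285 0.399305  ] [ 1.79950943e+02 -6.31960237e-02 -9.58175446e+01] [ 4.85861586e+01  7.41866124e+00  5.19250420e+00 -3.10805240e-03
 -8.78537849e+01 -5.44036117e+01]
```

View pics/w3.png

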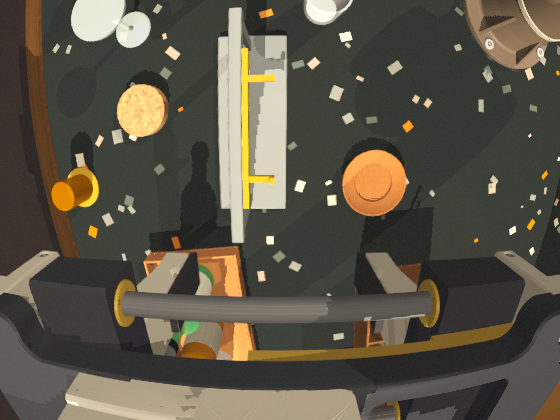

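View pics/w1c.png

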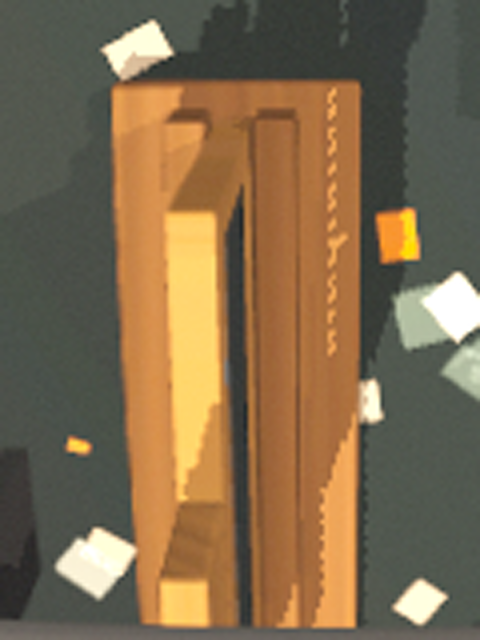

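View pics/w2c.png

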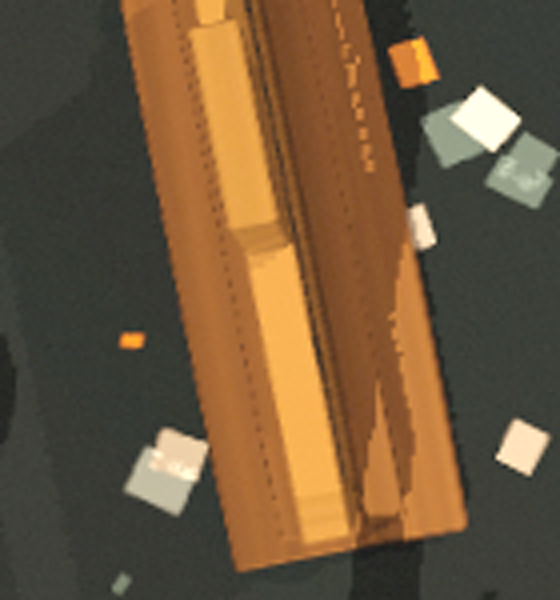

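Run:
```python
from h import *
w1=pickle.load(open("w1.pkl","rb"));w2=pickle.load(open("w2.pkl","rb"))
a=lambda u,v:(190+u/4,140+v/4);b=lambda u,v:(180+u/4,v/4)
def TR(n,p,q): x,e=tri(wray(w1,*a(*p)),wray(w2,*b(*q)));print(n,np.round(x,4),np.round(e,4))
TR("tab -y +x",(160,580),(190,30));TR("tab -y -x",(208,580),(238,22))
for n,q,z in [("tab+y +x",(232,232),.212),("tab+y -x",(280,225),.212),("tab-y+x",(190,30),.212),("tab-y-x",(238,22),.212),("bar+y+x",(303,545),.162),("bar+y-x",(350,537),.162),("rest",(238,570),.04),("rest",(466,525),.04)]:
  print(n,np.round(plane(w2,*b(*q),z,wray),4))
for n,q,z in [("bar-y+x",(168,212),.162),("bar-y-x",(217,212),.162),("tab-y+x",(160,580),.212),("tab-y-x",(208,580),.212),("rest-y+x",(113,83),.04),("rest-y-x",(360,80),.04)]:
  print("w1",n,np.round(plane(w1,*a(*q),z,wray),4))
```

```text
tab -y +x [ 0.5467 -0.2212  0.2111] [0.0001 0.0001]
tab -y -x [ 0.5338 -0.2228  0.2099] [0.0002 0.0002]
tab+y +x [ 0.5371 -0.1624  0.212 ]
tab+y -x [ 0.5244 -0.1634  0.212 ]
tab-y+x [ 0.5466 -0.2209  0.212 ]
tab-y-x [ 0.5338 -0.2221  0.212 ]
bar+y+x [ 0.5252 -0.0735  0.162 ]
bar+y-x [ 0.5108 -0.0753  0.162 ]
rest [ 0.5597 -0.0556  0.04  ]
rest [ 0.4684 -0.0702  0.04  ]
w1 bar-y+x [ 0.5607 -0.3113  0.162 ]
w1 bar-y-x [ 0.5468 -0.3135  0.162 ]
w1 tab-y+x [ 0.5465 -0.2218  0.212 ]
w1 tab-y-x [ 0.5335 -0.2241  0.212 ]
w1 rest-y+x [ 0.5999 -0.3242  0.04  ]
w1 rest-y-x [ 0.5086 -0.3392  0.04  ]
```

View pics/w3c.png

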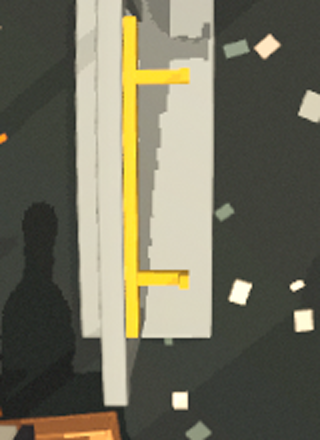

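The tab triangulates to z 0.211 (0.212 expected), centre about (0.5355,-0.193), yaw about 8.6°. Now the stand, using an enlarged w3.

Run:
```python
from h import *
s=pickle.load(open("w3.pkl","rb"))
crop(s,205,0,305,130,4,"pics/w3a.png");crop(s,205,130,305,260,4,"pics/w3b.png")
a=cv2.imread("pics/w3a.png");b=cv2.imread("pics/w3b.png");cv2.imwrite("pics/w3ab.png",np.hstack([a,b]))
s=pickle.load(open("t3.pkl","rb"));crop(s,110,170,240,250,6,"pics/t3c.png")
```

```text
(no output)
```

View pics/w3ab.png

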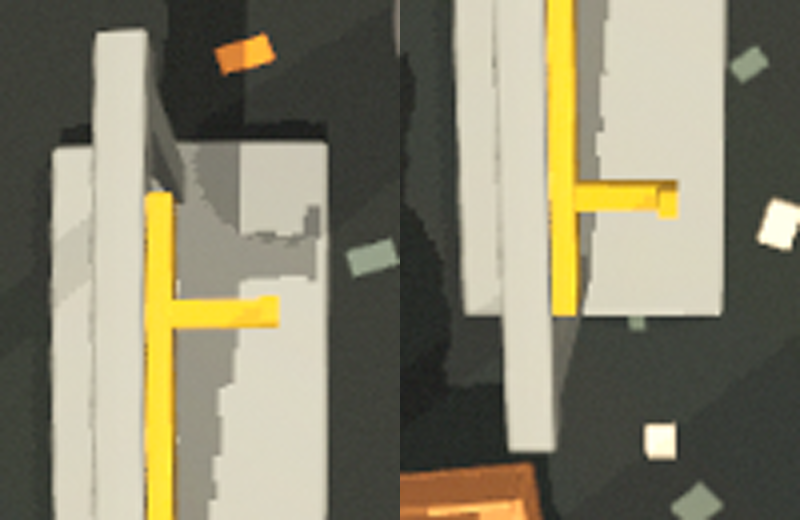

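View pics/t3c.png

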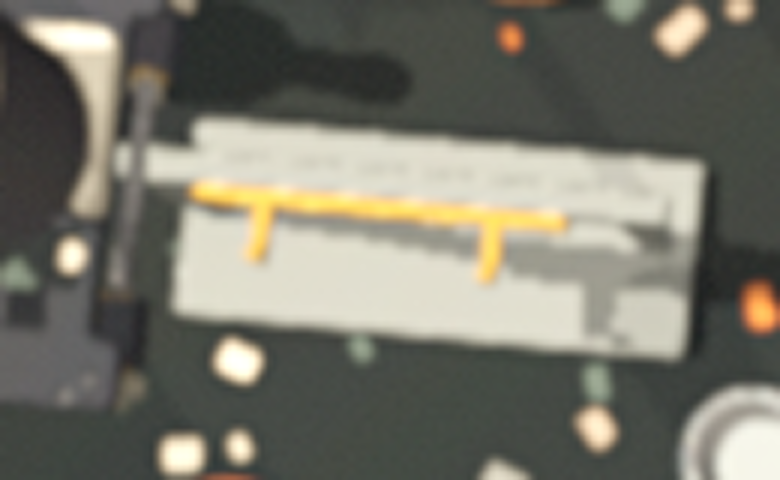

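Run:
```python
from h import *
w=pickle.load(open("w3.pkl","rb"));t=pickle.load(open("t3.pkl","rb"))
A=lambda u,v:(205+u/4,v/4);B=lambda u,v:(205+(u-400)/4,130+v/4);C=lambda u,v:(110+u/6,170+v/6)
D={}
for n,f,q,z in [("cross-y back",A,(97,33),.166),("cross-y front",A,(147,30),.166),("cross+y back",B,(508,450),.166),("cross+y front",B,(555,450),.166),
 ("strip-y front",A,(173,192),.166),("strip+y front",B,(577,314),.166),
 ("tipR end",A,(278,311),.175),("tipL end",B,(677,203),.175),("tipR -y c",A,(278,297),.175),("tipR +y c",A,(278,326),.175),("tipL -y c",B,(677,190),.175),("tipL +y c",B,(677,217),.175),
 ("armR root",A,(173,314),.165),("armL root",B,(577,197),.165),
 ("plate -y -x",A,(327,141),.012),("plate +y -x",B,(723,313),.012),("plate-y+x",A,(53,148),.012),("plate+y+x",B,(463,313),.012)]:
    D[n]=plane(w,*f(*q),z,wray);print(n,np.round(D[n],4))
for n,f,q,c in [("strip+y",B,(564,314),(192,190)),("strip-y",A,(160,192),(566,222)),("tipR",A,(272,311),(488,278)),("tipL",B,(670,203),(258,258)),("cross+y",B,(532,450),(118,158))]:
    x,e=tri(wray(w,*f(*q)),ray(t,*C(*c)));print(n,'tri',np.round(x,4),np.round(e,4))
def yaw(a,b): v=D[b]-D[a];return np.degrees(np.arctan2(-v[0],v[1])),np.linalg.norm(v)
for a,b in [("cross-y front","cross+y front"),("cross-y back","cross+y back"),("strip-y front","strip+y front"),("tipR end","tipL end"),("armR root","armL root"),("plate -y -x","plate +y -x"),("plate-y+x","plate+y+x")]:
    print(a,yaw(a,b),np.round((D[a]+D[b])/2,4))
```

```text
cross-y back [0.5371 0.0609 0.166 ]
cross-y front [0.5221 0.0623 0.166 ]
cross+y back [0.5691 0.3569 0.166 ]
cross+y front [0.5536 0.3584 0.166 ]
strip-y front [0.5194 0.1156 0.166 ]
strip+y front [0.5404 0.3129 0.166 ]
tipR end [0.4923 0.1566 0.175 ]
tipL end [0.5051 0.2786 0.175 ]
tipR -y c [0.4919 0.1525 0.175 ]
tipR +y c [0.4928 0.1611 0.175 ]
tipL -y c [0.5047 0.2746 0.175 ]
tipL +y c [0.5055 0.2829 0.175 ]
armR root [0.5232 0.153  0.165 ]
armL root [0.5359 0.2756 0.165 ]
plate -y -x [0.4641 0.0683 0.012 ]
plate +y -x [0.4946 0.3645 0.012 ]
plate-y+x [0.5769 0.0569 0.012 ]
plate+y+x [0.609  0.3528 0.012 ]
strip+y tri [0.5506 0.3278 0.1106] [0.0013 0.0013]
strip-y tri [0.5232 0.1131 0.1558] [0.0007 0.0007]
tipR tri [0.4934 0.1547 0.1558] [0.0007 0.0007]
tipL tri [0.5096 0.2891 0.1182] [0.0014 0.0014]
cross+y tri [0.5509 0.3343 0.223 ] [0.0006 0.0006]
cross-y front (np.float64(-6.071001237178776), np.float64(0.2977712827489918)) [0.5379 0.2103 0.166 ]
cross-y back (np.float64(-6.171798571020489), np.float64(0.29770839816203176)) [0.5531 0.2089 0.166 ]
strip-y front (np.float64(-6.088710433943975), np.float64(0.19839750737456902)) [0.5299 0.2142 0.166 ]
tipR end (np.float64(-5.962602759651139), np.float64(0.12262616352332532)) [0.4987 0.2176 0.175 ]
armR root (np.float64(-5.880809859031805), np.float64(0.12331259239589813)) [0.5296 0.2143 0.165 ]
plate -y -x (np.float64(-5.8887555363457444), np.float64(0.29779872561462173)) [0.4793 0.2164 0.012 ]
plate-y+x (np.float64(-6.193072783943449), np.float64(0.29766413583140683)) [0.593  0.2049 0.012 ]
```

Run:
```python
from h import *
from plant import sensors
shift(sensors.get_obs(),[0.5356,-0.193,0.27],-81.4)
```

```text
shift cm [46.43 -8.22 13.02] turn [ 1.000e-04 -4.000e-04 -2.526e-01]
```

move_arm --pt "8.7 6 -1.1 0 0 0 -0.03" --pt "8.7 12 -2.1 1 0 0 -0.07" --pt "8.7 18 -3.2 3 0 0 -0.1" --pt "8.7 24 -4.2 5 0 0 -0.13" --pt "8.7 30 -5.3 7 0 0 -0.17" --pt "8.7 36 -6.4 9 0 0 -0.2" --pt "8.7 41.5 -7.4 11 0 0 -0.23" --pt "8.7 46.4 -8.2 13 0 0 -0.2525"

```text
clock: 4.35
tool_pos: [0.5345, -0.195, 0.2702]
orientation: [-179.9, -0.0, -81.4]
force: [1.8, 0.4, 0.9]
opening: 0.0871
```

Run:
```python
from h import *
from plant import sensors,cams
s=cams.snapshot("wrist");cv2.imwrite("pics/w4.png",s["frame"][:,:,::-1])
s=cams.snapshot("side");crop(s,180,90,380,240,4,"pics/s4.png")
o=sensors.get_obs();print(o["tool_pos"],o["orientation"],o["force"])
shift(o,[0.5356,-0.193,0.17],-81.4)
```

```text
[ 0.53297393 -0.19671832  0.26743782] [ 1.79756078e+02  4.07927818e-02 -8.16814332e+01] [-0.1216802   0.55832304 -0.71445422]
shift cm [-0.32 -0.36  9.74] turn [ 0.0043  0.0007 -0.0049]
```

View pics/w4.png

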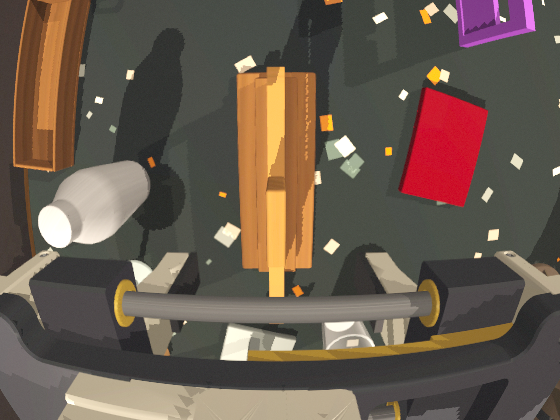

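View pics/s4.png

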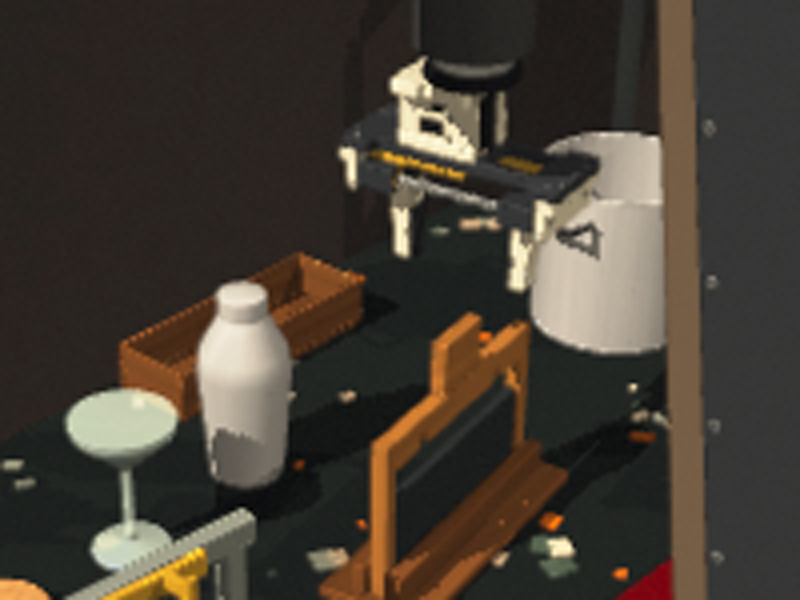

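The view shows the tab under the hand, centred between the fingers (column ~277, principal point 276). I'll descend part way and let it settle.

move_arm --pt "8.7 0 0 1 0 0 0" --pt "8.7 0 0 2 0 0 0" --pt "8.7 0 0 3 0 0 0" --pt "8.7 0 0 4 0 0 0" --pt "8.7 0 0 4 0 0 0" --pt "8.7 0 0 4 0 0 0" --pt "8.7 0 0 4 0 0 0" --pt "8.7 0 0 4 0 0 0"

```text
clock: 5.45
tool_pos: [0.5355, -0.1919, 0.2303]
orientation: [-180.0, -0.0, -81.4]
force: [-0.4, 1.2, -0.7]
opening: 0.087
```

Run:
```python
from h import *
from plant import sensors,cams
s=cams.snapshot("wrist");pickle.dump(s,open("w5.pkl","wb"));cv2.imwrite("pics/w5.png",s["frame"][:,:,::-1])
o=sensors.get_obs();print(o["tool_pos"],o["orientation"],o["force"])
shift(o,[0.5356,-0.193,0.17],-81.4)
```

```text
[ 0.53548019 -0.19184771  0.2302875 ] [-1.79975041e+02 -3.89640929e-03 -8.13806138e+01] [-0.16875353  0.24313522 -0.49452589]
shift cm [0.12 0.01 6.03] turn [-0.0004 -0.0001  0.0003]
```

View pics/w5.png

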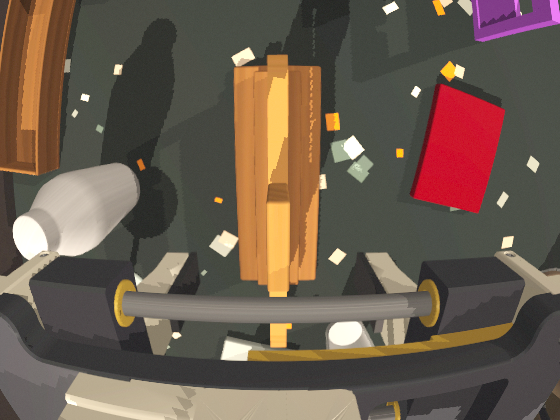

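Board aligned with the tool (tab column ~279). Descending, then closing.

move_arm --pt "8.7 0 0 1.5 0 0 0" --pt "8.7 0.1 0 3 0 0 0" --pt "8.7 0.1 0 4.5 0 0 0" --pt "8.7 0.1 0 5.5 0 0 0" --pt "8.7 0.1 0 6 0 0 0" --pt "6 0.1 0 6 0 0 0" --pt "4 0.1 0 6 0 0 0" --pt "3 0.1 0 6 0 0 0"

```text
clock: 6.5
tool_pos: [0.5358, -0.1928, 0.1706]
orientation: [-179.9, -0.0, -81.4]
force: [0.4, 1.1, -1.1]
opening: 0.0625
```

move_arm --pt "2.4 0 0 0 0 0 0" --pt "2 0 0 0 0 0 0" --pt "1.6 0 0 0 0 0 0" --pt "1 0 0 0 0 0 0" --pt "0.5 0 0 0 0 0 0" --pt "0 0 0 0 0 0 0" --pt "0 0 0 0 0 0 0" --pt "0 0 0 0 0 0 0"

```text
clock: 7.5
tool_pos: [0.5353, -0.1928, 0.17]
orientation: [180.0, 0.0, -81.4]
force: [-2.3, -0.0, 1.0]
opening: 0.0136
```

Run:
```python
from h import *
from plant import sensors,cams
o=sensors.get_obs();print(o)
s=cams.snapshot("side");crop(s,180,90,380,240,4,"pics/s6.png")
```

```text
{'clock': 7.5, 'joint_pos': array([-1.07759791e-01,  1.31725291e+01, -1.75006185e+01,  2.37302450e-03,
       -5.93483762e+01,  8.73194636e+00]), 'qvel': array([ 0.04301386, -0.06701979,  0.10494659, -0.10296734,  0.1045297 ,
        0.12972834]), 'tau': array([  0.15456238, -45.30729532,  27.37239718,   6.25892311,
         0.6530828 ,  -0.10475439]), 'tool_pos': array([ 0.53533378, -0.19282065,  0.17003588]), 'orientation': array([ 1.79978416e+02,  1.25021310e-03, -8.13746035e+01]), 'force': array([-2.29338009, -0.0194401 ,  1.00977627]), 'moment': array([0.05432473, 0.77657631, 0.17603718]), 'opening': 0.013583836876608088}
```

View pics/s6.png

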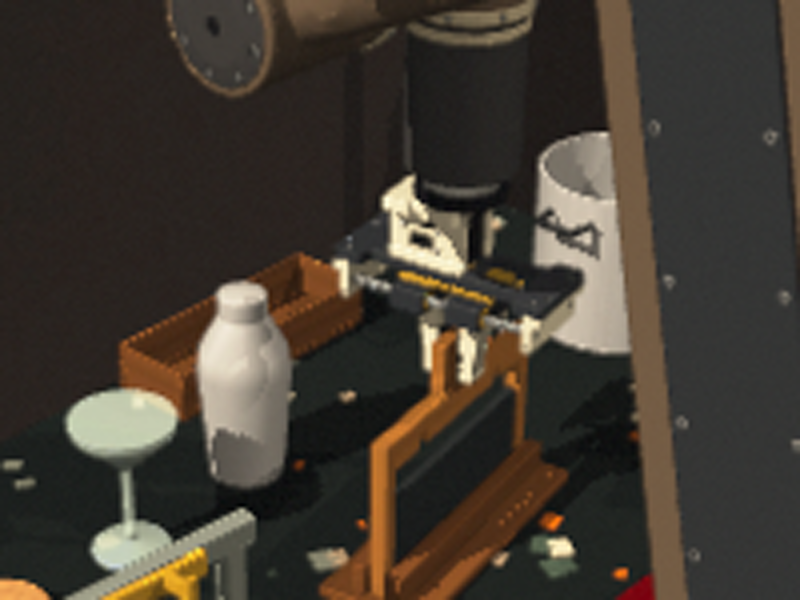

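Gripped (opening 13.6 mm, near tab thickness). Lifting straight up.

move_arm --pt "0 0 0 -0.5 0 0 0" --pt "0 0 0 -1.2 0 0 0" --pt "0 0 0 -2.2 0 0 0" --pt "0 0 0 -3.4 0 0 0" --pt "0 0 0 -5 0 0 0" --pt "0 0 0 -7 0 0 0" --pt "0 0 0 -9 0 0 0" --pt "0 0 0 -11 0 0 0"

```text
clock: 8.55
tool_pos: [0.5355, -0.1928, 0.2818]
orientation: [-180.0, -0.0, -81.4]
force: [-0.1, -0.9, -5.4]
opening: 0.0138
```

move_arm --pt "0 0 0 -1.5 0 0 0" --pt "0 0 0 -2.7 0 0 0" --pt "0 0 0 -3.5 0 0 0" --pt "0 0 0 -4 0 0 0" --pt "0 0 0 -4 0 0 0" --pt "0 0 0 -4 0 0 0" --pt "0 0 0 -4 0 0 0" --pt "0 0 0 -4 0 0 0"

```text
clock: 9.55
tool_pos: [0.5354, -0.1928, 0.3198]
orientation: [180.0, 0.0, -81.4]
force: [0.3, -0.4, -5.4]
opening: 0.014
```

Run:
```python
from h import *
from plant import sensors,cams
o=sensors.get_obs();print(o["clock"],o["tool_pos"],o["orientation"],o["force"],o["moment"],o["opening"])
s=cams.snapshot("side");crop(s,180,60,380,240,4,"pics/s7.png")
s=cams.snapshot("wrist");pickle.dump(s,open("w7.pkl","wb"));cv2.imwrite("pics/w7.png",s["frame"][:,:,::-1])
yw=-6.05
X=np.array([.9945,-.1054]);Y=np.array([.1054,.9945]);O=np.array([.5339,.2107])
t=O-0.070*X+.003*Y
print(t);shift(o,[*t,0.32],-96.05)
```

```text
9.55 [ 0.53544544 -0.19279843  0.31981063] [ 1.79976411e+02  6.22288970e-03 -8.13764410e+01] [ 0.28984848 -0.41892959 -5.43782749] [-0.01321463  0.1031025   0.02216346] 0.013985947068138741
[0.4646012 0.2210615]
shift cm [-4.198e+01  8.000e-01 -1.000e-02] turn [4.000e-04 1.000e-04 2.561e-01]
```

View pics/s7.png

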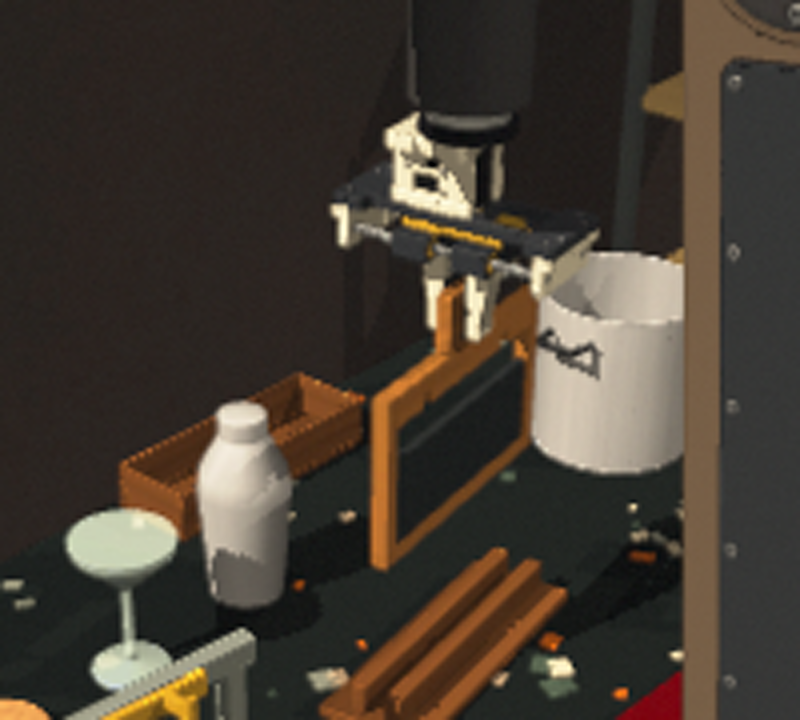

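View pics/w7.png

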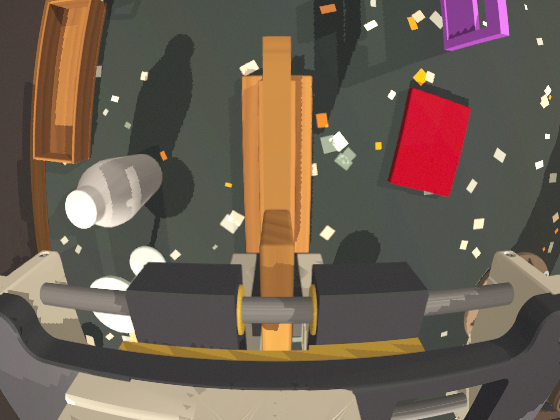

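Run:
```python
from h import *
s=pickle.load(open("w7.pkl","rb"))
R=Ro.from_euler("xyz",[180,0,-81.38],degrees=True)
for p,z in [((263,37),.312),((291,37),.312),((263,210),.362),((293,211),.362)]:
    x=plane(s,*p,z,wray);print(np.round(x,4),np.round(R.inv().apply(x-[.5354,-.1928,.3198]),4))
```

```text
[ 0.5617 -0.3114  0.312 ] [ 0.1212 -0.0083  0.0078]
[ 0.5479 -0.3135  0.312 ] [0.1212 0.0057 0.0078]
[ 0.5487 -0.2373  0.362 ] [ 0.046  -0.0065 -0.0422]
[ 0.5376 -0.2386  0.362 ] [ 0.0457  0.0047 -0.0422]
```

move_arm --pt "0 -1 0 -2 0 0 0" --pt "0 -4 0.1 -4 0 0 0.02" --pt "0 -8 0.2 -5 0 0 0.05" --pt "0 -12.5 0.3 -5 0 0 0.08" --pt "0 -17 0.4 -5 0 0 0.11" --pt "0 -21.5 0.5 -5 0 0 0.14" --pt "0 -26 0.5 -5 0 0 0.17" --pt "0 -30 0.6 -5 0 0 0.2"

```text
clock: 10.65
tool_pos: [0.4841, 0.1044, 0.3703]
orientation: [-180.0, 0.0, -92.9]
force: [0.7, 0.4, -6.2]
opening: 0.014
```

Run:
```python
from h import *
from plant import sensors,cams
o=sensors.get_obs();print(o["clock"],o["tool_pos"],o["orientation"],o["force"],o["opening"])
X=np.array([.9945,-.1054]);Y=np.array([.1054,.9945]);O=np.array([.5339,.2107])
t=O-0.070*X+.0035*Y
shift(o,[*t,0.37],-96.05)
```

```text
10.65 [0.4841266  0.10442645 0.37031145] [-1.79967392e+02  3.07952776e-02 -9.28697613e+01] [ 0.71376632  0.36568806 -6.22986947] 0.013994164354674992
shift cm [-11.6    2.53   0.04] turn [-0.0006  0.0006  0.0555]
```

move_arm --pt "0 -3.5 0.8 0 0 0 0.015" --pt "0 -6.5 1.6 0 0 0 0.03" --pt "0 -9 2.2 0 0 0 0.04" --pt "0 -10.8 2.5 0 0 0 0.05" --pt "0 -11.6 2.5 0 0 0 0.0555" --pt "0 -11.6 2.5 0 0 0 0.0555" --pt "0 -11.6 2.5 0 0 0 0.0555" --pt "0 -11.6 2.5 0 0 0 0.0555"

```text
clock: 11.65
tool_pos: [0.4655, 0.2194, 0.3702]
orientation: [-180.0, 0.0, -96.1]
force: [-0.3, -1.2, -5.8]
opening: 0.0135
```

Run:
```python
from h import *
from plant import sensors,cams
s=cams.snapshot("side");crop(s,120,90,320,310,3,"pics/s8.png")
s=cams.snapshot("wrist");cv2.imwrite("pics/w8.png",s["frame"][:,:,::-1])
o=sensors.get_obs();print(o["clock"],o["tool_pos"],o["orientation"],o["force"],o["opening"])
X=np.array([.9945,-.1054]);Y=np.array([.1054,.9945]);O=np.array([.5339,.2107])
t=O-0.070*X+.0035*Y
shift(o,[*t,0.2175],-96.05)
```

```text
11.75 [0.4654616  0.21948982 0.37018639] [-1.79993057e+02  6.35841257e-03 -9.60539088e+01] [-0.05061391  0.61526332 -6.23167201] 0.01371405618854766
shift cm [-0.2   0.1  15.27] turn [-0.0001  0.0001 -0.0001]
```

View pics/s8.png

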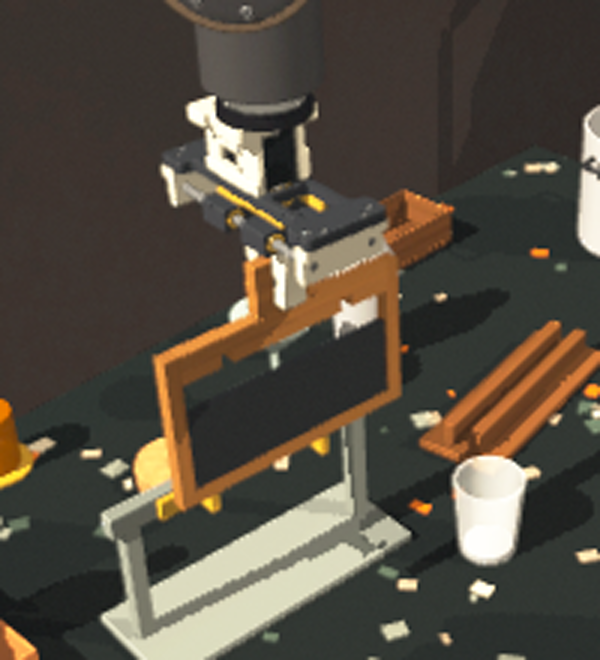

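View pics/w8.png

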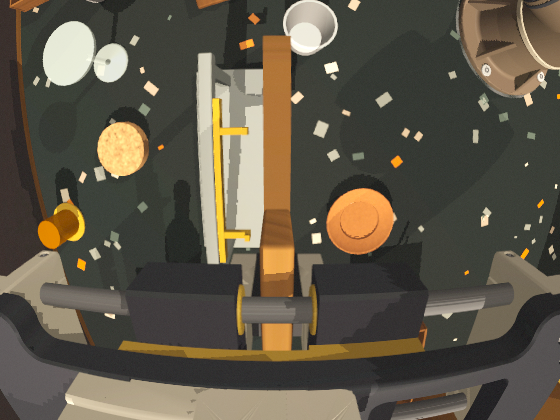

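The board is in front of the stand, above the hooks. In the wrist view the hook tips are at (248,131) and (250,235). Lowering to the threading height.

move_arm --pt "0 -0.2 0.1 2 0 0 0" --pt "0 -0.2 0.1 5 0 0 0" --pt "0 -0.2 0.1 8 0 0 0" --pt "0 -0.2 0.1 11 0 0 0" --pt "0 -0.2 0.1 13.5 0 0 0" --pt "0 -0.2 0.1 15 0 0 0" --pt "0 -0.2 0.1 15.25 0 0 0" --pt "0 -0.2 0.1 15.25 0 0 0"

```text
clock: 12.75
tool_pos: [0.4651, 0.2224, 0.2184]
orientation: [-179.9, 0.0, -96.0]
force: [-0.7, -0.5, -5.3]
opening: 0.014
```

Run:
```python
from h import *
from plant import sensors,cams
s=cams.snapshot("side");crop(s,130,120,290,310,4,"pics/s9.png")
s=cams.snapshot("wrist");pickle.dump(s,open("w9.pkl","wb"));crop(s,140,0,340,300,2.6,"pics/w9.png")
o=sensors.get_obs();print(o["clock"],o["tool_pos"],o["orientation"],o["force"],o["opening"])
```

```text
12.85 [0.4651458  0.22250077 0.21864352] [-1.79924590e+02  7.24055811e-02 -9.60086748e+01] [-0.22322973  0.18078171 -6.59152398] 0.013967920286582931
```

View pics/s9.png

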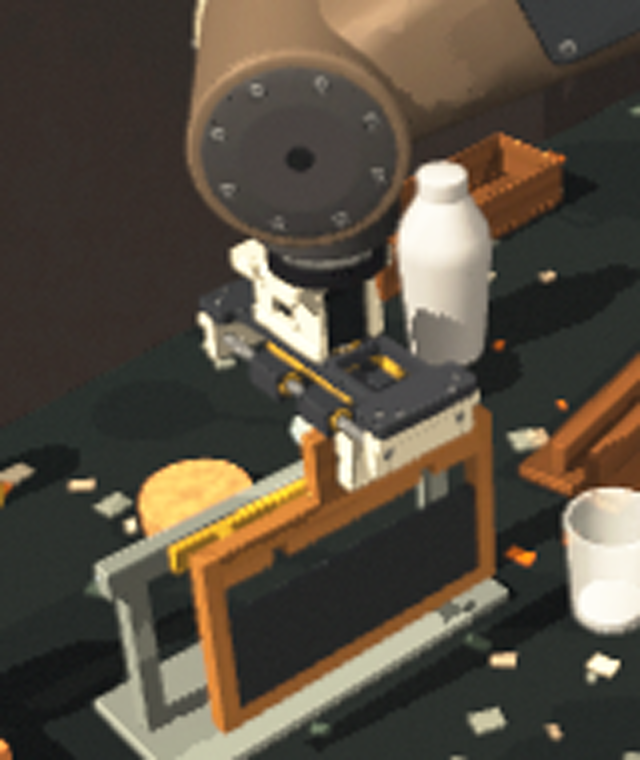

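View pics/w9.png

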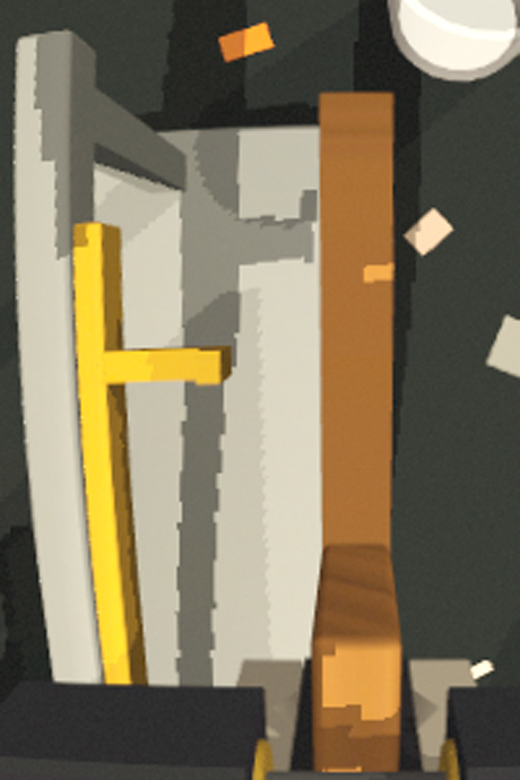

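Run:
```python
from h import *
s=pickle.load(open("w9.pkl","rb"))
R=Ro.from_euler("xyz",[180,0,-96.03],degrees=True)
f=lambda u,v:(140+u/2.6,v/2.6)
tcp=np.array([.4651,.2224,.2185])
for n,p,z in [("bar-y+x",(320,94),.2105),("bar-y-x",(393,94),.2105),("tipR-y",(222,349),.175),("tipR+y",(222,384),.175),("rootR-y",(105,352),.165),("rootR+y",(105,383),.165),("strip-y front",(119,228),.166),("cross -y front",(69,30),.166),("strip far",(145,683),.166),("bar near tab base",(328,546),.2105)]:
    x=plane(s,*f(*p),z,wray);print(n,np.round(x,4),"tool(mm)",np.round(R.inv().apply(x-tcp)*1000,1))
```

```text
bar-y+x [0.4604 0.101  0.2105] tool(mm) [121.2  -8.1   8. ]
bar-y-x [0.4465 0.1025 0.2105] tool(mm) [121.2   5.9   8. ]
tipR-y [0.4909 0.1512 0.175 ] tool(mm) [ 68.1 -33.2  43.5]
tipR+y [0.492  0.1596 0.175 ] tool(mm) [ 59.6 -33.4  43.5]
rootR-y [0.5231 0.1482 0.165 ] tool(mm) [ 67.7 -65.4  53.5]
rootR+y [0.5243 0.1562 0.165 ] tool(mm) [ 59.6 -65.8  53.5]
strip-y front [0.5148 0.1172 0.166 ] tool(mm) [ 99.4 -60.5  52.5]
cross -y front [0.5229 0.0614 0.166 ] tool(mm) [154.  -74.4  52.5]
strip far [0.5284 0.2408 0.166 ] tool(mm) [-25.  -61.   52.5]
bar near tab base [0.4688 0.192  0.2105] tool(mm) [29.9 -6.8  8. ]
```

move_arm --pt "0 0.07 -0.3 0 0 0 0" --pt "0 0.07 -0.7 0 0 0 0" --pt "0 0.07 -1.2 0 0 0 0" --pt "0 0.07 -1.7 0 0 0 0" --pt "0 0.07 -2.2 0 0 0 0" --pt "0 0.07 -2.6 0 0 0 0" --pt "0 0.07 -2.8 0 0 0 0" --pt "0 0.07 -2.8 0 0 0 0"

```text
clock: 13.85
tool_pos: [0.4924, 0.2184, 0.2175]
orientation: [180.0, -0.0, -96.0]
force: [-0.2, 0.1, -6.3]
opening: 0.0139
```

move_arm --pt "0 0 -0.3 0 0 0 0" --pt "0 0 -0.7 0 0 0 0" --pt "0 0 -1.1 0 0 0 0" --pt "0 0 -1.5 0 0 0 0" --pt "0 0 -1.9 0 0 0 0" --pt "0 0 -2.2 0 0 0 0" --pt "0 0 -2.4 0 0 0 0" --pt "0 0 -2.4 0 0 0 0"

```text
clock: 14.85
tool_pos: [0.5163, 0.2159, 0.2175]
orientation: [180.0, -0.0, -96.0]
force: [0.6, 0.5, -6.0]
opening: 0.0137
```

Run:
```python
from h import *
from plant import sensors,cams
s=cams.snapshot("side");crop(s,130,120,290,310,4,"pics/s10.png")
s=cams.snapshot("wrist");pickle.dump(s,open("w10.pkl","wb"));crop(s,140,0,340,300,2.6,"pics/w10.png")
o=sensors.get_obs();print(o["clock"],o["tool_pos"],o["orientation"],o["force"],o["moment"],o["opening"])
```

```text
14.95 [0.51616667 0.21591365 0.21754352] [ 1.79995722e+02 -1.61059383e-03 -9.60179612e+01] [-0.53627515  0.04923184 -5.53868602] [ 0.04377233  0.12313557 -0.01172379] 0.01401804698949626
```

View pics/s10.png

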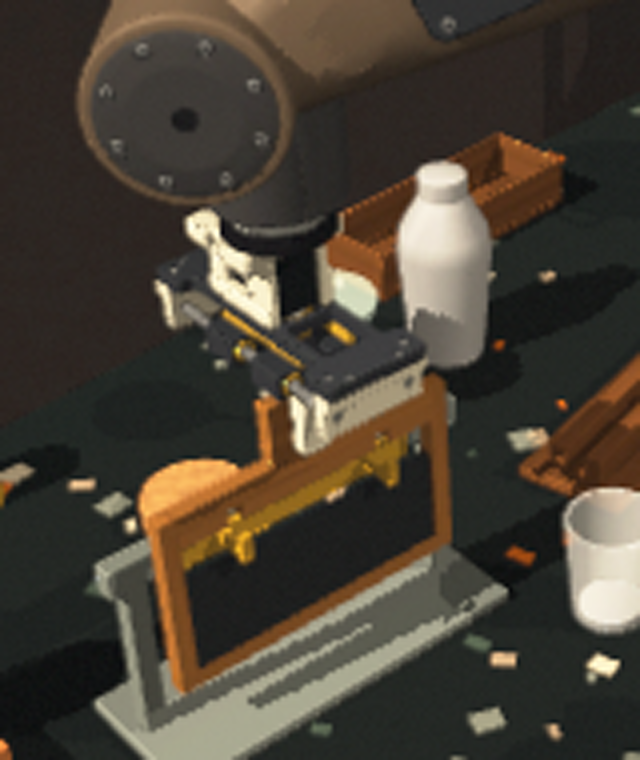

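View pics/w10.png

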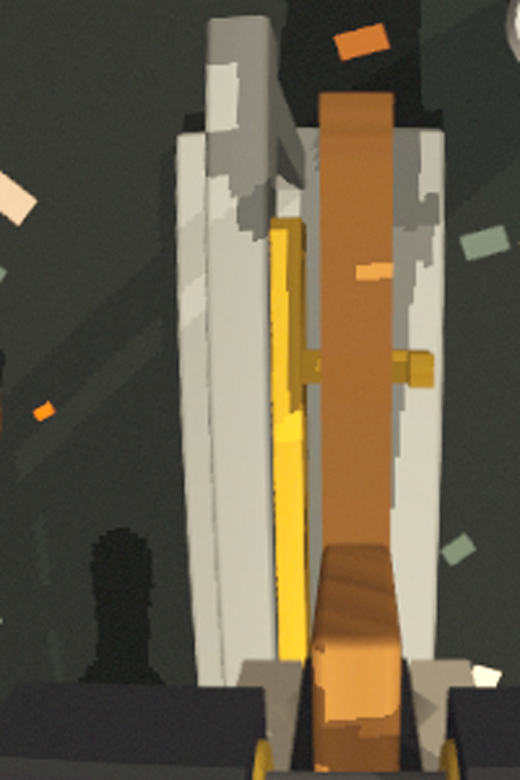

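Both hooks now come through the gap: side view at (240,540) and (385,465), with the right tip at (430,368) in the wrist crop. Re-measuring the lateral offset.

Run:
```python
from h import *
s=pickle.load(open("w10.pkl","rb"))
R=Ro.from_euler("xyz",[180,0,-96.02],degrees=True)
f=lambda u,v:(140+u/2.6,v/2.6)
tcp=np.array([.5162,.2159,.2175])
for n,p,z in [("bar-y+x",(320,94),.2095),("bar-y-x",(393,94),.2095),("tipR-y",(433,352),.175),("tipR+y",(433,387),.175),("tip in",(408,352),.175),("rootR-y",(305,352),.165),("rootR+y",(305,383),.165),("strip-y front",(303,220),.166),("cross -y front",(268,17),.166),("strip far",(305,660),.166),("bar near tab base",(328,546),.2095)]:
    x=plane(s,*f(*p),z,wray);print(n,np.round(x,4),"tool(mm)",np.round(R.inv().apply(x-tcp)*1000,1))
```

```text
bar-y+x [0.5114 0.0944 0.2095] tool(mm) [121.3  -8.    8. ]
bar-y-x [0.4974 0.0959 0.2095] tool(mm) [121.3   6.1   8. ]
tipR-y [0.492  0.1507 0.175 ] tool(mm) [67.4 17.3 42.5]
tipR+y [0.4927 0.1591 0.175 ] tool(mm) [58.9 17.4 42.5]
tip in [0.4979 0.1502 0.175 ] tool(mm) [67.3 11.3 42.5]
rootR-y [0.5228 0.1483 0.165 ] tool(mm) [ 66.5 -13.6  52.5]
rootR+y [0.5236 0.1561 0.165 ] tool(mm) [ 58.7 -13.7  52.5]
strip-y front [0.5196 0.1155 0.166 ] tool(mm) [ 99.5 -13.9  51.5]
cross -y front [0.5227 0.0617 0.166 ] tool(mm) [152.7 -22.6  51.5]
strip far [0.5327 0.2306 0.166 ] tool(mm) [-16.3 -14.8  51.5]
bar near tab base [0.5198 0.1854 0.2095] tool(mm) [30.  -6.7  8. ]
```

move_arm --pt "0 0 0 0.3 0 0 0" --pt "0 0 0 0.6 0 0 0" --pt "0 0 0 0.9 0 0 0" --pt "0 0 0 1.1 0 0 0" --pt "0 0 0 1.3 0 0 0" --pt "0 0 0 1.4 0 0 0" --pt "0 0 0 1.4 0 0 0" --pt "0 0 0 1.4 0 0 0"

```text
clock: 15.95
tool_pos: [0.5163, 0.216, 0.2037]
orientation: [-180.0, 0.0, -96.0]
force: [-0.7, 0.1, -6.0]
opening: 0.0135
```

move_arm --pt "0 0 0 0.05 0 0 0" --pt "0 0 0 0.1 0 0 0" --pt "0 0 0 0.15 0 0 0" --pt "0 0 0 0.2 0 0 0" --pt "0 0 0 0.25 0 0 0" --pt "0 0 0 0.3 0 0 0" --pt "0 0 0 0.35 0 0 0" --pt "0 0 0 0.35 0 0 0"

```text
clock: 16.95
tool_pos: [0.5162, 0.2159, 0.2]
orientation: [180.0, -0.0, -96.0]
force: [-0.3, -0.2, -5.9]
opening: 0.0136
```

move_arm --pt "0 0 0 0.04 0 0 0" --pt "0 0 0 0.08 0 0 0" --pt "0 0 0 0.12 0 0 0" --pt "0 0 0 0.16 0 0 0" --pt "0 0 0 0.2 0 0 0" --pt "0 0 0 0.24 0 0 0" --pt "0 0 0 0.28 0 0 0" --pt "0 0 0 0.28 0 0 0"

```text
clock: 17.95
tool_pos: [0.5162, 0.2159, 0.1972]
orientation: [180.0, -0.0, -96.0]
force: [-0.6, -0.5, -6.3]
opening: 0.0138
```

Run:
```python
from h import *
from plant import sensors,cams
s=cams.snapshot("side");crop(s,130,160,290,300,5,"pics/s11.png")
o=sensors.get_obs();print(o["clock"],o["tool_pos"],o["orientation"],o["force"],o["moment"],o["opening"])
```

```text
18.0 [0.51621298 0.21591353 0.19723274] [ 1.79997571e+02 -4.10044521e-03 -9.60163284e+01] [ 0.27180951  0.58916022 -5.58249273] [0.07445096 0.11120654 0.04054798] 0.01406130235536324
```

View pics/s11.png

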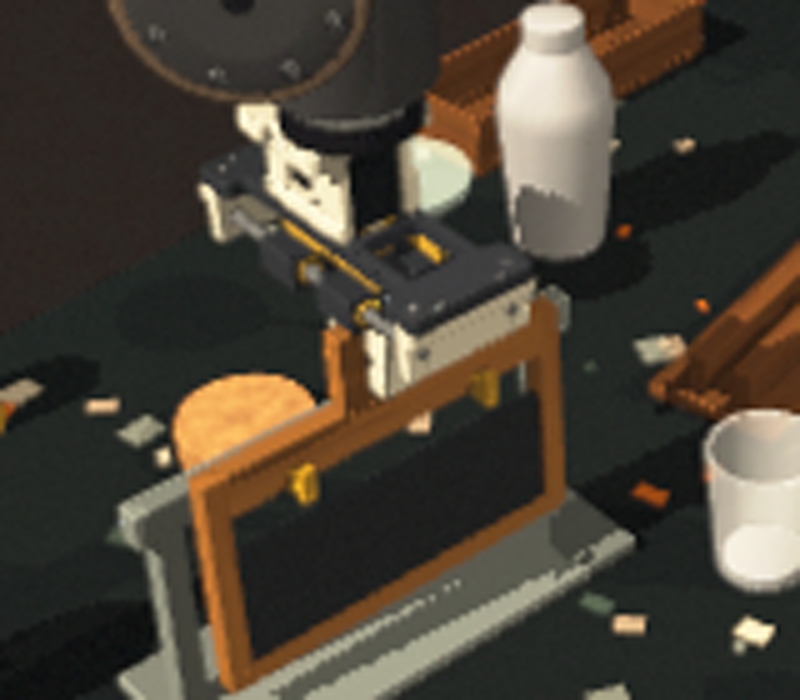

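No contact about 4 mm below the riding-high level, so the notches are probably entering over the arms. Continuing gently.

move_arm --pt "0 0 0 0.05 0 0 0" --pt "0 0 0 0.1 0 0 0" --pt "0 0 0 0.15 0 0 0" --pt "0 0 0 0.2 0 0 0" --pt "0 0 0 0.25 0 0 0" --pt "0 0 0 0.3 0 0 0" --pt "0 0 0 0.3 0 0 0" --pt "0 0 0 0.3 0 0 0"

```text
clock: 19.0
tool_pos: [0.5163, 0.2159, 0.1943]
orientation: [-180.0, -0.0, -96.0]
force: [-0.4, -0.2, -6.3]
opening: 0.0142
```

move_arm --pt "0 0 0 0.05 0 0 0" --pt "0 0 0 0.1 0 0 0" --pt "0 0 0 0.15 0 0 0" --pt "0 0 0 0.2 0 0 0" --pt "0 0 0 0.25 0 0 0" --pt "0 0 0 0.3 0 0 0" --pt "0 0 0 0.3 0 0 0" --pt "0 0 0 0.3 0 0 0"

```text
clock: 20.0
tool_pos: [0.5162, 0.2159, 0.1913]
orientation: [-180.0, 0.0, -96.0]
force: [0.0, -0.2, -5.8]
opening: 0.0137
```

move_arm --pt "0 0 0 0.03 0 0 0" --pt "0 0 0 0.06 0 0 0" --pt "0 0 0 0.09 0 0 0" --pt "0 0 0 0.12 0 0 0" --pt "0 0 0 0.15 0 0 0" --pt "0 0 0 0.18 0 0 0" --pt "0 0 0 0.18 0 0 0" --pt "0 0 0 0.18 0 0 0"

```text
clock: 21.0
tool_pos: [0.5162, 0.2159, 0.1895]
orientation: [-180.0, -0.0, -96.0]
force: [-1.3, 0.1, -6.4]
opening: 0.0138
```

move_arm --pt "0 0 0 0.02 0 0 0" --pt "0 0 0 0.04 0 0 0" --pt "0 0 0 0.06 0 0 0" --pt "0 0 0 0.08 0 0 0" --pt "0 0 0 0.1 0 0 0" --pt "0 0 0 0.1 0 0 0" --pt "0 0 0 0.1 0 0 0" --pt "0 0 0 0.1 0 0 0"

```text
clock: 22.0
tool_pos: [0.5164, 0.2159, 0.1891]
orientation: [-180.0, 0.0, -96.0]
force: [-3.4, -2.7, 6.1]
opening: 0.014
```

Contact at z=0.189, right at the predicted home height. I'll check moments for even support on both hooks, then look.

Run:
```python
from h import *
from plant import sensors,cams
o=sensors.get_obs();print(o["clock"],o["tool_pos"],o["orientation"],o["force"],o["moment"],o["opening"])
s=cams.snapshot("side");pickle.dump(s,open("s12.pkl","wb"));crop(s,155,210,255,300,7,"pics/s12.png")
s=cams.snapshot("wrist");pickle.dump(s,open("w12.pkl","wb"));crop(s,140,0,340,300,2,"pics/w12.png")
```

```text
22.0 [0.51642202 0.21585032 0.18909061] [-1.79962867e+02  9.60535518e-03 -9.60051501e+01] [-3.38126052 -2.7322768   6.13081505] [-0.5421326   1.45123078  0.17653279] 0.013996540985734487
```

View pics/s12.png

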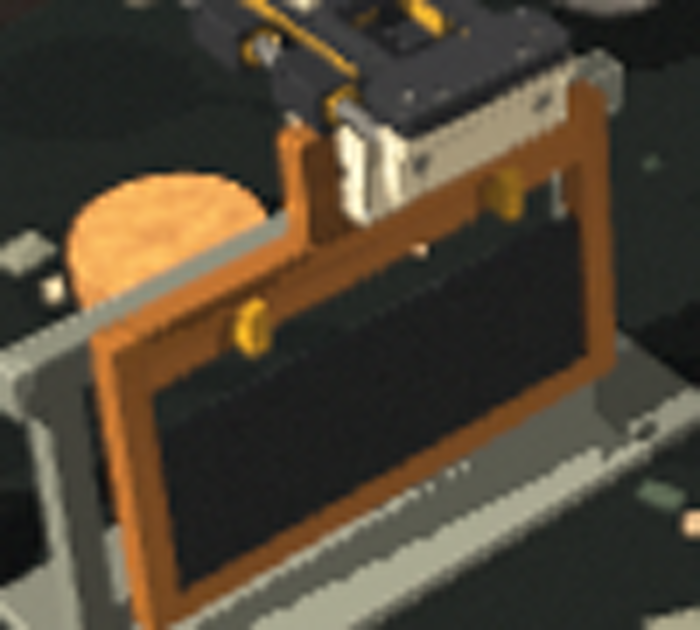

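View pics/w12.png

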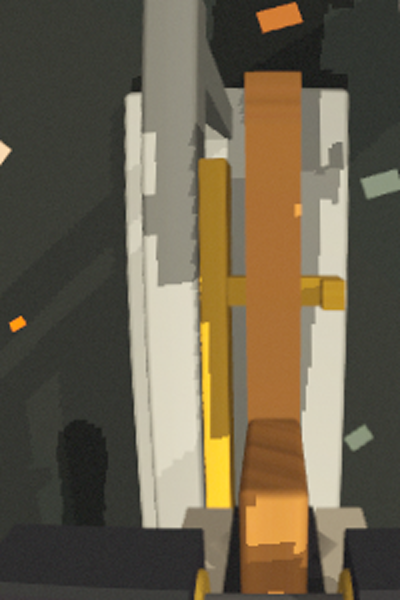

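move_arm --pt "0 0 0 0.02 0 0 0" --pt "0 0 0 0.04 0 0 0" --pt "0 0 0 0.06 0 0 0" --pt "0 0 0 0.06 0 0 0" --pt "0 0 0 0.06 0 0 0" --pt "0 0 0 0.06 0 0 0" --pt "0 0 0 0.06 0 0 0" --pt "0 0 0 0.06 0 0 0"

```text
clock: 23.1
tool_pos: [0.5164, 0.2158, 0.1889]
orientation: [-179.9, 0.0, -96.0]
force: [-3.6, -3.2, 7.8]
opening: 0.0136
```

Run:
```python
from h import *
from plant import sensors,cams
o=sensors.get_obs();print(o["clock"],o["tool_pos"],o["orientation"],o["force"],o["moment"],o["opening"])
s=pickle.load(open("s12.pkl","rb"))
# predicted home points, side view
X=np.array([.9945,-.1054]);Y=np.array([.1054,.9945]);O=np.array([.5339,.2107])
for n,x,y,z in [("bar end L front bottom-edge",-.024,.123,.181),("bar end R",-.024,-.117,.181),("btmL",-.024,.123,.031),("btmR",-.024,-.117,.031)]:
    p=O+x*X+y*Y; u,v=proj(s,[*p,z]); u2,v2=proj(s,[*p,z+.012]);print(n,"home crop px",((u-155)*7,(v-210)*7),"12mm high",((u2-155)*7,(v2-210)*7))
```

```text
23.1 [0.51644818 0.21580149 0.18892035] [-1.79947591e+02  8.70431139e-03 -9.60004291e+01] [-3.62302705 -3.183667    7.82179041] [-0.80135648  1.94680733  0.14162931] 0.013596820236867792
bar end L front bottom-edge home crop px (np.float64(105.46438991918973), np.float64(351.5468402414416)) 12mm high (np.float64(101.70203141604173), np.float64(326.87494501039987))
bar end R home crop px (np.float64(603.046217027166), np.float64(93.91857091157922)) 12mm high (np.float64(602.1539043238402), np.float64(70.46502208104536))
btmL home crop px (np.float64(149.2074447026514), np.float64(638.3945884824261)) 12mm high (np.float64(145.91739747798607), np.float64(616.8199032512846))
btmR home crop px (np.float64(613.494866172706), np.float64(368.550885384543)) 12mm high (np.float64(612.704209286459), np.float64(347.76925824792306))
```

The side view matches the predicted home pixels at both ends: bar corners (105,351) and (603,94), against about (108,349) and (605,92) seen. I'll relieve the press, then open.

move_arm --pt "0 0 0 -0.03 0 0 0" --pt "0 0 0 -0.06 0 0 0" --pt "0 0 0 -0.08 0 0 0" --pt "0 0 0 -0.08 0 0 0" --pt "0 0 0 -0.08 0 0 0" --pt "0 0 0 -0.08 0 0 0" --pt "0 0 0 -0.08 0 0 0" --pt "0 0 0 -0.08 0 0 0"

```text
clock: 24.1
tool_pos: [0.5164, 0.2158, 0.189]
orientation: [-180.0, -0.0, -96.0]
force: [-1.7, -4.2, 6.0]
opening: 0.0139
```

Run:
```python
from h import *
from plant import sensors,cams
o=sensors.get_obs();print(o["clock"],o["tool_pos"],o["orientation"],o["force"],o["moment"],o["opening"])
```

```text
24.1 [0.51643979 0.21581012 0.18898343] [-1.79972907e+02 -3.56229871e-03 -9.60134318e+01] [-1.71800274 -4.15295413  6.0229273 ] [-0.89234816  1.08589072  0.08176195] 0.013894718524071632
```

move_arm --pt "0.8 0 0 -0.02 0 0 0" --pt "1.4 0 0 -0.03 0 0 0" --pt "1.8 0 0 -0.03 0 0 0" --pt "2.2 0 0 -0.03 0 0 0" --pt "2.8 0 0 -0.03 0 0 0" --pt "3.4 0 0 -0.03 0 0 0" --pt "4 0 0 -0.03 0 0 0" --pt "4.4 0 0 -0.03 0 0 0"

```text
clock: 25.1
tool_pos: [0.5162, 0.216, 0.189]
orientation: [-180.0, 0.0, -96.0]
force: [-0.0, -1.3, -0.9]
opening: 0.0426
```

Run:
```python
from h import *
from plant import sensors,cams
o=sensors.get_obs();print(o["clock"],o["tool_pos"],o["orientation"],o["force"],o["moment"],o["opening"])
s=cams.snapshot("side");crop(s,155,210,255,300,7,"pics/s13.png")
s=cams.snapshot("wrist");crop(s,140,0,340,300,2,"pics/w13.png")
```

```text
25.1 [0.51624044 0.21599473 0.1889685 ] [-1.79998022e+02  4.91528170e-03 -9.60171489e+01] [-0.00874301 -1.31888008 -0.85652371] [0.04030289 0.13932971 0.0174118 ] 0.04255432817039567
```

View pics/s13.png

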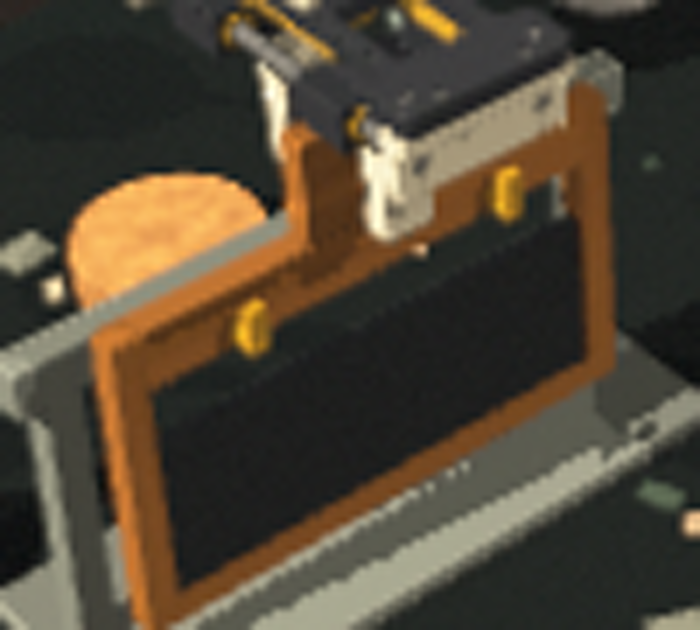

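View pics/w13.png

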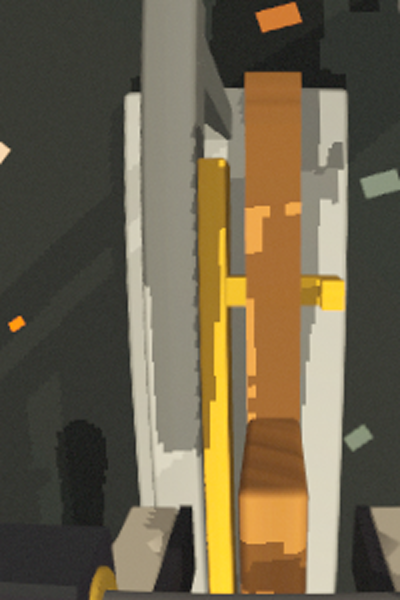

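Released and the board didn't move. Withdrawing straight up.

move_arm --pt "4.4 0 0 -0.5 0 0 0" --pt "4.4 0 0 -1.5 0 0 0" --pt "4.4 0 0 -3 0 0 0" --pt "4.4 0 0 -5 0 0 0" --pt "4.4 0 0 -8 0 0 0" --pt "4.4 0 0 -11 0 0 0" --pt "4.4 0 0 -14 0 0 0" --pt "4.4 0 0 -16 0 0 0"

```text
clock: 26.2
tool_pos: [0.5165, 0.216, 0.352]
orientation: [-179.9, 0.1, -96.0]
force: [0.2, 0.4, -0.3]
opening: 0.0441
```

move_arm --pt "4.4 0 0.5 0 0 0 0" --pt "4.4 0 0.5 0 0 0 0" --pt "4.4 0 0.5 0 0 0 0" --pt "4.4 0 0.5 0 0 0 0" --pt "4.4 0 0.5 0 0 0 0" --pt "4.4 0 0.5 0 0 0 0" --pt "4.4 0 0.5 0 0 0 0" --pt "4.4 0 0.5 0 0 0 0"

```text
clock: 27.2
tool_pos: [0.5113, 0.2165, 0.349]
orientation: [180.0, 0.0, -96.0]
force: [0.3, -0.0, -0.0]
opening: 0.044
```

Run:
```python
from h import *
from plant import sensors,cams
o=sensors.get_obs();print(o["clock"],o["tool_pos"],o["force"])
s=cams.snapshot("side");crop(s,155,210,255,300,7,"pics/s14.png");cv2.imwrite("pics/s14f.png",s["frame"][:,:,::-1])
s=cams.snapshot("wrist");cv2.imwrite("pics/w14.png",s["frame"][:,:,::-1])
```

```text
27.2 [0.51125764 0.21646292 0.34896854] [ 0.25904041 -0.02572254 -0.04981665]
```

View pics/s14.png

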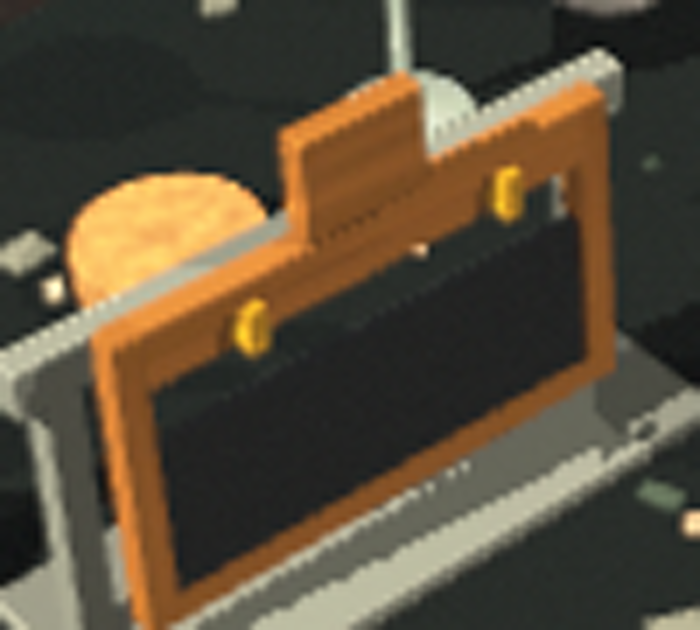

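View pics/s14f.png

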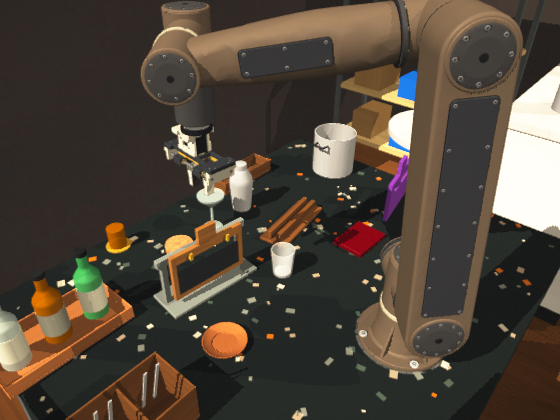

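View pics/w14.png

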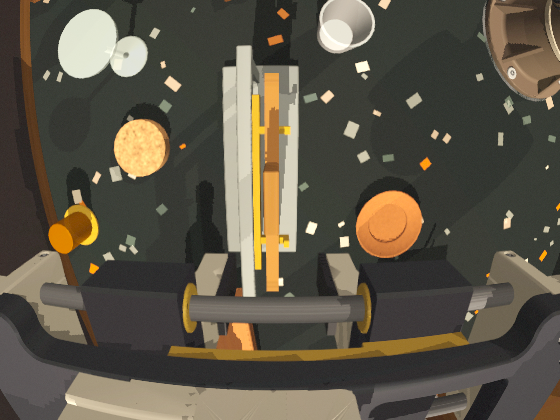

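The board hangs level: hook tips at (255,328) and (508,193) in the side crop, bar corners at the predicted home pixels, and the bar lying between strip and tips in the wrist view. Nothing else has moved.

```bash
python3 -c "
from plant import job
print(job.close_job())"
```

```text
the job is handed in; nothing more can be done
None
```

The wooden menu board is hanging on the grey stand with both hooks home in its notches. I handed the job in at about 27 s, with the gripper clear above it.

- **What I did:** I gripped the board by its tab, lifted it from the rest and carried it over. I threaded both hooks through the gap and lowered it in small steps while watching the force. The hooks were about 3 mm off the stand's middle, and I allowed for that before lowering.
- **Home height:** the board met no resistance where it would have ridden 12 mm high. It stopped with the tool at 0.189 m, the height expected with both notches seated. After that it moved only about 0.2 mm for a further 0.6 mm pushed.
- **Level:** in the side view both ends matched the predicted home positions to within about 5 px of the enlarged view. The ride-high positions were about 24 px away. The board did not visibly move when I let go.
- **Force:** the contact force stayed under about 15 N, and nothing else on the table was seen to move.

Three readings disagreed or were weak:
- The sideways estimate of the right hook varied by about 2 mm between its own edges and the strip's end.
- The crossed views of the stand from the top and wrist cameras gave poor heights because the views were too similar. I used the stated stand heights there, and the contact height agreed with them.
- The moments with the board pressed down were inconclusive on whether both ends carried load equally, so that rests on the pictures.

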